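# Change over the dust gates and load sanding heads for cleaning

## Task

Change the dust extraction over to the other filter: of the two gates, pull the knob that is pushed in fully out, and only when both are out push the one that was already out fully home. Then set every sanding head flat on the floor of the dust box, hub up, and finally lower the lid gently until it is fully shut. Leave the carton, the can and the wrench where they are.

Things in the scene. Friction and masses are not known exactly. Their poses are not given: they have to be found in the camera images.
- head1: Sanding head (three or four of head1..head4 are present), all alike: brown abrasive disc 72 mm across and 20 mm high, gold top, with a central gold hub 36 mm across rising to 48 mm over its underside (steel collar on top). 0.3 kg. Origin: centre of the underside; z up along the hub.
- head2: Sanding head (three or four of head1..head4 are present), all alike: brown abrasive disc 72 mm across and 20 mm high, gold top, with a central gold hub 36 mm across rising to 48 mm over its underside (steel collar on top). 0.3 kg. Origin: centre of the underside; z up along the hub.
- head3: Sanding head (three or four of head1..head4 are present), all alike: brown abrasive disc 72 mm across and 20 mm high, gold top, with a central gold hub 36 mm across rising to 48 mm over its underside (steel collar on top). 0.3 kg. Origin: centre of the underside; z up along the hub.
- head4: Sanding head (three or four of head1..head4 are present), all alike: brown abrasive disc 72 mm across and 20 mm high, gold top, with a central gold hub 36 mm across rising to 48 mm over its underside (steel collar on top). 0.3 kg. Origin: centre of the underside; z up along the hub.
- dust_box: Fixed grey open-topped dust-cleaning box, outside 130 (x) x 370 (y) x 60 mm high, walls and floor 5 mm. Origin: centre of its underside; z up. The heads fit side by side along its y. Lid hinged on its +x rim.
- lid (a joint): Hinge of the box's blue lid, rad: 0 = closed, grows as it opens, 1.8 at most; starts about upright. Stiff hinge: it stays where it is left; about 3 N at its edge moves it.
- lid_hinge (a point): Middle of the hinge line (along the box's y), at the +x rim, 60.5 mm above the bench. The lid is a plate 130 x 370 x 8 mm from the hinge towards the box's -x side when closed.
- lid_handle (a point): Tip of the lid's black knob on its outer face, 35 mm off that face, 100 mm from the hinge line, mid-width; moves with the lid.
- gate_a (a joint): Slide of one of the two alike dust gates, m: 0 = pushed fully home (shut), 0.05 = pulled fully out (open). A sprung detent at half travel makes it snap to the nearer end; moving it takes about 6 N. At the start one of the two gates is out and the other home.
- gate_a_knob (a point): Centre of that gate's red knob: a cylinder 32 mm across and 28 mm long, axis level, 45 mm above the bench. It moves with the slide; its -x axis points the way the knob is pulled out (roughly to the robot). Between knob and housing runs a 12 mm stem, 26 mm free when home.
- gate_a_base: Fixed aluminium gate housing, 120 x 90 mm and 54 mm high, with a round intake 72 mm across on top reaching 77 mm. Origin: centre of its underside on the bench; the knob comes out of its -x face, 100 mm from the origin when home, 150 mm when out.
- gate_b (a joint): Slide of one of the two alike dust gates, m: 0 = pushed fully home (shut), 0.05 = pulled fully out (open). A sprung detent at half travel makes it snap to the nearer end; moving it takes about 6 N. At the start one of the two gates is out and the other home.
- gate_b_knob (a point): Centre of that gate's red knob: a cylinder 32 mm across and 28 mm long, axis level, 45 mm above the bench. It moves with the slide; its -x axis points the way the knob is pulled out (roughly to the robot). Between knob and housing runs a 12 mm stem, 26 mm free when home.
- gate_b_base: Fixed aluminium gate housing, 120 x 90 mm and 54 mm high, with a round intake 72 mm across on top reaching 77 mm. Origin: centre of its underside on the bench; the knob comes out of its -x face, 100 mm from the origin when home, 150 mm when out.
- carton: Bystander: small closed cardboard carton, 110 x 90 x 70 mm. Origin: centre of underside.
- can: Bystander: can 60 mm across, 85 mm high. Origin: centre of underside.
- wrench: Bystander: steel wrench 160 mm long lying along its x. Origin: centre of underside.
Not all that is in view belongs to the job. What is shaped like the head1 but red is not meant.

How it is judged:
By the outcome, as a careful person would: the job done as asked, in the order asked, and still so for the second after the job is handed in, with the robot touching nothing.
Of head1, head2, head3, head4 only 3 to 4 are there at a start; the rules pass over those that are not, and their reading is None.
At some moment in a run one of head1, head2, head3, head4 may be knocked a few centimetres aside while the robot is not near it.
Once in a run the grip may slacken for a moment while it holds something.
It also fails if it takes over 208 s, if anything falls off the work surface, if the arm or the gripper's body presses on something with over 40 N, if the wrist force passes 120 N, or if a joint passes its speed limit or range.

## Robot

A 6-joint arm with a two-finger parallel gripper is mounted at the origin on the work surface. World frame = base frame: x ahead of the robot, y to its left, z up, the work surface at z = 0. Lengths are in m, angles in degrees, forces in N, time in s.
With the tool pointing down it reaches from about 0.35 to 0.875 m from the base axis. Payload 4.2 kg.
Tool frame: the origin (TCP) lies on the centre line of the jaws, within the pads' length; the fingertips stand r.tip_extent ahead of it and the grasp point (between the pads) lies 11 mm behind it (r.tip_extent is the distance from the TCP to the fingertips, in m); z points along the fingers, y is the line along which they close (so a half turn about z gives the same grasp; the last joint's range is limited). The gripper opens to 87 mm and grips with 3 to 60 N. Pads are 19 mm wide; open, the fingers measure 117 mm over their backs; the gripper's body (75 mm by 190 mm) begins 51 mm behind the grasp point.
Start: joints at [85.634, 22.042, 0.453, 0, -68.411, -14.817], TCP at [0.205, 0.59, 0.197] pointing down, gripper open.
Joint ranges: [-179.83, 179.83], [-69.29, 118.12], [-61.27, 80.66], [-181.25, 117.63], [-171.15, -9.14], [-177.46, 177.46]. Speed limits (degrees/s): [159.86, 159.86, 180, 180, 180, 180].

## Interface

Orientations are given as a 3x3 rotation matrix whose columns are the frame's x, y, z axes.
In Python, from station import r gives the robot as it stands.
- The arm moves only by the shell command python3 -m jog 'ROWS'. ROWS is text: rows parted by semicolons, each of 5 numbers parted by spaces: the opening, from 0 (shut) to 1 (fully open), then the shift along the world's x, y, z in mm, then the turn about the world's z in degrees. In form: hand dx dy dz roll; .... A call has 1 to 5 rows; each row shifts and turns the commanded pose from where the row before left it; what a row does not reach is not made up. A row lasts 1/8 s, in which the tool goes at most 62.5 mm and 10.7 degrees, less where a joint would pass 70% of its speed; a pose out of reach is approached as far as the arm can. A call is refused whole if a number of a shift passes 62.5 or a number of a turn 10.7, either way. A call with a gripper value outside its range is refused whole. The fingers move at their own pace and stop on an object; the grip force is fixed at half the most. Time passes only in rows, so rows that do not move let the fingers close. It gives the time, the measured TCP pose, the force, the opening and the grip force at its end, in the units of the state.
- r.sense(): the state, without advancing time (a new reading comes with each control period).
- r.capture(name): name is "scene" or "top"; returns a dict with "pixels" (400x640x3 uint8, red, green, blue), "fovy" (degrees; the focal length in pixels is half the picture's height over the tangent of half this angle, whatever the lens; pixels are square), "cx", "cy" (the principal point, pixels), "origin" and "orientation" of the camera in the world. Camera axes: x right, y down, z forward; pixel columns grow to the right and rows downward; lengths in m; the calibration is good to about 2 mm. A picture is of the moment at which its call begins. There is no depth.
- r.finish_job(): hands the job in; it is judged then, once.
The state is a dict: "time_s": time; "joints": joint angles; "joint_velocities": joint speeds; "effort": joint torques, N m; "tcp_pos": TCP position; "ee_rot": TCP orientation; "wrist_force": force on the tool from outside, world axes, zero at the start; "moment": the same for the moment, N m; "gripper_width": opening from 0.0 (shut) to 1.0 (fully open); "gripper_force": force on a finger pad.
Only numpy, scipy, OpenCV 4.12 (cv2) and the standard library are available. Lean on these libraries where they do the work, as an engineer would, in place of code of your own. Each camera call takes 0.05 s, during which the arm holds its last target. There are 200 camera calls.

## Working session

There is one attempt and no reset: what is moved stays moved. The work goes in short steps, Python scripts to look and compute and a shell command to move; the robot and the scene stay as the last step left them, time stands still between calls to the robot, and variables do not carry over. Pictures are saved under pics/ and viewed, at most 14 in all, crops included, and the job is handed in when it is done.

```bash
ls; mkdir -p pics; cat > h.py <<'E'
import numpy as np,cv2
from station import r
def cap(n,f):
    c=r.capture(n); cv2.imwrite('pics/'+f,c['pixels'][:,:,::-1]); np.save('/tmp/%s.npy'%n,{k:v for k,v in c.items()},allow_pickle=True); return c
def load(n): return np.load('/tmp/%s.npy'%n,allow_pickle=True).item()
def p2w(c,u,v,z):
    f=200/np.tan(np.radians(c['fovy'])/2)
    d=np.array(c['orientation'])@np.array([(u-c['cx'])/f,(v-c['cy'])/f,1]); o=np.array(c['origin'])
    return o+d*(z-o[2])/d[2]
def w2p(c,p):
    f=200/np.tan(np.radians(c['fovy'])/2)
    q=np.array(c['orientation']).T@(np.array(p)-np.array(c['origin'])); return np.array([c['cx']+f*q[0]/q[2],c['cy']+f*q[1]/q[2]])
E
python3 - <<'E'
from h import *
for n in('scene','top'):
    c=cap(n,n+'0.png'); print(n,c['fovy'],c['cx'],c['cy'],c['origin'],np.round(c['orientation'],3).tolist(),[k for k in c])
s=r.sense();print(s,r.tip_extent)
E
```

```text
pics
scene 43.96190184682531 309.57528931799595 204.70471181724415 [ 1.17215734 -0.61984032  0.91710419] [[0.734, 0.459, -0.501], [0.679, -0.515, 0.523], [-0.018, -0.724, -0.689]] ['pixels', 'fovy', 'cx', 'cy', 'origin', 'orientation']
top 51.2409732300659 318.07590555152296 195.86947076900802 [ 0.3447264  -0.00547088  1.37551439] [[-0.018, -0.985, 0.174], [-1.0, 0.018, -0.003], [-0.0, -0.174, -0.985]] ['pixels', 'fovy', 'cx', 'cy', 'origin', 'orientation']
{'time_s': 0.1, 'joints': array([ 8.56334787e+01,  2.20855914e+01,  3.88421781e-01, -2.37679676e-02,
       -6.84130559e+01, -1.48169798e+01]), 'joint_velocities': array([-0.02435211, -0.1149814 ,  0.26868784,  0.07842412,  0.13093359,
       -0.01619525]), 'effort': array([-5.59729251e-04, -3.91687524e+01,  1.87936020e+01,  4.23195764e+00,
        1.34506155e-02, -7.77788978e-05]), 'tcp_pos': array([0.2051684 , 0.58974172, 0.19638668]), 'ee_rot': array([[ 9.44420780e-01, -3.28738662e-01, -5.31082451e-04],
       [-3.28739069e-01, -9.44418899e-01, -1.88881528e-03],
       [ 1.19362306e-04,  1.95842395e-03, -9.99998075e-01]]), 'wrist_force': array([ 0.98836911,  0.59693321, -0.35982914]), 'moment': array([ 0.00515946, -0.01673834,  0.00028295]), 'gripper_force': 0.0, 'gripper_width': 0.9997066701729359} 0.008
```

View pics/scene0.png

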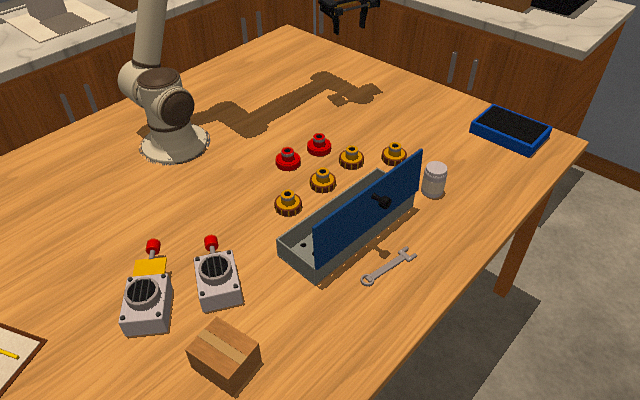

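View pics/top0.png

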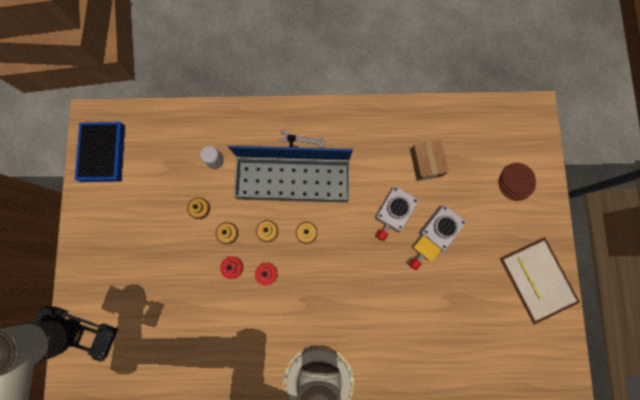

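The scene picture shows four gold heads at about (288,203), (322,180), (351,157) and (394,154). There are two red decoys, the box with its lid upright, and two gates at (215,270) and (147,300), the second with a yellow plate. I'll enlarge the top view.

```bash
python3 - <<'E'
from h import *
a=load('top')['pixels'][:,:,::-1]
cv2.imwrite('pics/t1.png',cv2.resize(a[125:285,180:360],(0,0),fx=4.4,fy=3.7*4.4/4.4*1.0+0.0,interpolation=cv2.INTER_CUBIC) if 0 else cv2.resize(a[130:280,180:360],None,fx=4,fy=4,interpolation=cv2.INTER_CUBIC))
cv2.imwrite('pics/t2.png',cv2.resize(a[180:275,365:475],None,fx=6,fy=6,interpolation=cv2.INTER_CUBIC))
E
```

```text
(no output)
```

View pics/t1.png

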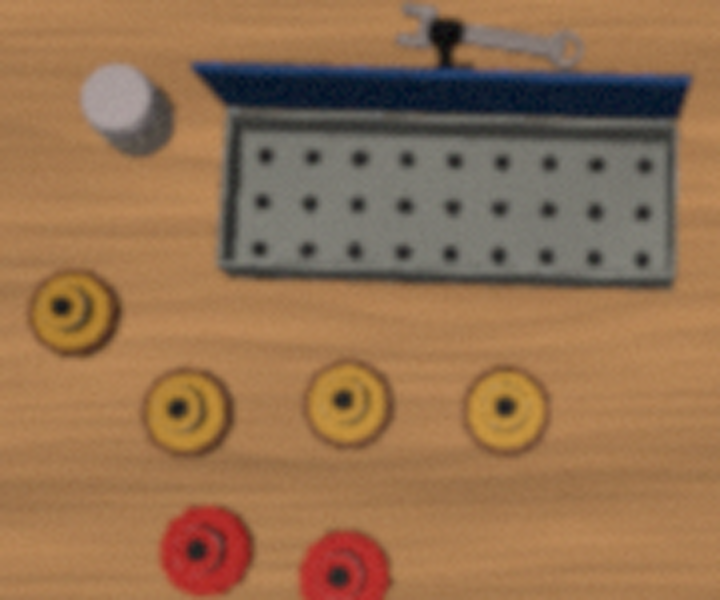

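View pics/t2.png

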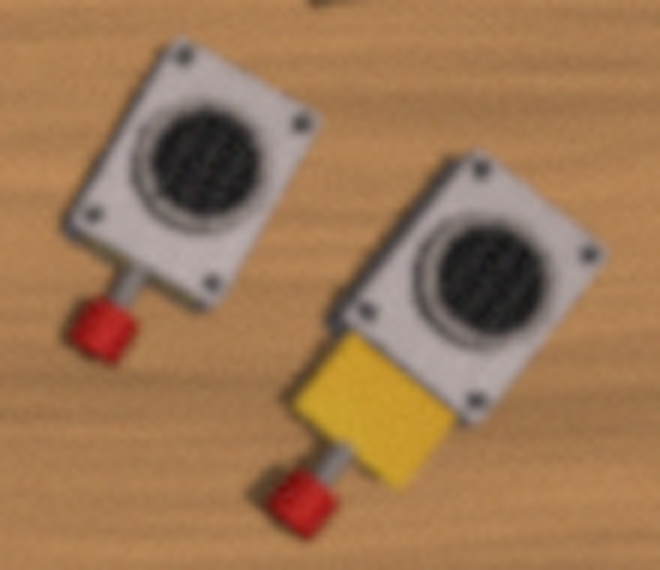

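The top crops show gate 1 home, with its knob at about (103,326) in the crop and its intake at (205,163). Gate 2 is out with its yellow blade showing; its knob is at (302,500) and its intake at (492,280). The hubs are at (62,307), (178,409), (343,400) and (506,407), and the box rim corners are at (228,108), (680,118), (222,272) and (672,284).

```bash
python3 - <<'E'
from h import *
c=load('top');s=load('scene')
A=lambda u,v:(180+u/4-.375,130+v/4-.375)
B=lambda u,v:(365+u/6-.42,180+v/6-.42)
def sh(n,uv,z):
    p=p2w(c,*uv,z);print(n,np.round(p,4),'scene px',np.round(w2p(s,p),1));return p
for n,d,h in[('h1',(74,312),(62,307)),('h2',(187,411),(178,409)),('h3',(348,403),(343,400)),('h4',(506,409),(506,407))]:
    sh(n+'disc',A(*d),.016);sh(n+'hub',A(*h),.048)
for u in[(228,108),(680,118),(222,272),(672,284)]: sh('rim',A(*u),.06)
sh('handle',A(445,32),.16)
for i,k,kk in(((205,163),(103,326),1),((492,280),(302,500),2)):
    a=sh('int%d'%kk,B(*i),.077);b=sh('knob',B(*k),.05);d=(a-b)[:2];print(np.hypot(*d),np.degrees(np.arctan2(d[1],d[0])))
# housing corners at z=.054
for q in[(180,38),(318,118),(208,305),(68,225)]:sh('c1',B(*q),.054)
for q in[(475,150),(605,252),(478,420),(338,318)]:sh('c2',B(*q),.054)
E
```

```text
h1disc [0.5525 0.3862 0.016 ] scene px [392.9 153.7]
h1hub [0.5519 0.3868 0.048 ] scene px [393.9 144.8]
h2disc [0.4693 0.2915 0.016 ] scene px [350.5 157.1]
h2hub [0.4681 0.2917 0.048 ] scene px [350.6 148.1]
h3disc [0.4735 0.1604 0.016 ] scene px [321.7 179.6]
h3hub [0.4729 0.1604 0.048 ] scene px [321.5 170.6]
h4disc [0.4662 0.0316 0.016 ] scene px [287.3 202.1]
h4hub [0.465  0.0307 0.048 ] scene px [286.1 193.1]
rim [0.7115 0.2535 0.06  ] scene px [414.5 189. ]
rim [ 0.6965 -0.1142  0.06  ] scene px [314.1 269. ]
rim [0.576  0.2562 0.06  ] scene px [373.2 166.4]
rim [ 0.5598 -0.1036  0.06  ] scene px [274.3 236. ]
handle [0.7402 0.0702 0.16  ] scene px [384.2 202.3]
int1 [ 0.5346 -0.2626  0.077 ] scene px [213.8 264.9]
knob [ 0.4524 -0.2094  0.05  ] scene px [210.9 241.1]
0.09790866740550136 -32.87081005293728
int2 [ 0.4705 -0.4087  0.077 ] scene px [140.1 289.2]
knob [ 0.3596 -0.3094  0.05  ] scene px [152.7 245.1]
0.14876107224533192 -41.83690108223611
c1 [ 0.6062 -0.2572  0.054 ] scene px [238.5 287.5]
c1 [ 0.5613 -0.3289  0.054 ] scene px [199.1 296.4]
c1 [ 0.4622 -0.2648  0.054 ] scene px [194.5 255.4]
c1 [ 0.506  -0.1926  0.054 ] scene px [230.9 247.4]
c2 [ 0.5424 -0.4117  0.054 ] scene px [161.4 315.9]
c2 [ 0.4865 -0.4768  0.054 ] scene px [118.8 320.5]
c2 [ 0.3993 -0.4032  0.054 ] scene px [126.8 276.5]
c2 [ 0.4541 -0.3331  0.054 ] scene px [167.7 271. ]
```

```bash
python3 -m jog '1 30 -50 0 -3; 1 30 -50 0 -3; 1 30 -50 0 -3; 1 30 -50 0 -3; 1 30 -50 0 -2'; python3 -m jog '1 20 -55 0 0; 1 20 -55 0 0; 1 20 -55 0 0; 1 10 -60 0 0; 1 10 -60 0 0'
```

```text
time_s: 0.72
tcp_pos: [0.3558, 0.3384, 0.1971]
ee_rot: [[0.836, -0.548, -0.0], [-0.548, -0.836, -0.0], [-0.0, 0.0, -1.0]]
wrist_force: [0.6, 0.6, -0.6]
gripper_width: 0.998
gripper_force: 0.0
time_s: 1.35
tcp_pos: [0.4351, 0.0534, 0.1972]
ee_rot: [[0.837, -0.547, -0.0], [-0.547, -0.837, 0.0], [-0.0, 0.0, -1.0]]
wrist_force: [0.9, 0.4, -0.9]
gripper_width: 1.001
gripper_force: 0.0
```

```bash
python3 -m jog '1 4 -53 0 0; 1 4 -53 0 0; 1 3 -53 0 0; 1 3 -52 0 0; 1 3 -52 0 0'; python3 -m jog '1 0 0 -50 0; 1 0 0 -50 0; 1 0 0 -40 0; 1 0 0 -15 0; 1 0 0 -8 0'; python3 - <<'E'
from h import *
cap('scene','s1.png');a=load('scene')['pixels'][:,:,::-1]
cv2.imwrite('pics/s1c.png',cv2.resize(a[190:350,100:280],None,fx=3.5,fy=3.5,interpolation=cv2.INTER_CUBIC))
E
```

```text
time_s: 1.98
tcp_pos: [0.4519, -0.2094, 0.1971]
ee_rot: [[0.837, -0.547, -0.0], [-0.547, -0.837, 0.0], [-0.0, -0.0, -1.0]]
wrist_force: [0.6, -0.1, -0.6]
gripper_width: 1.0
gripper_force: 0.0
time_s: 2.6
tcp_pos: [0.4516, -0.2076, 0.0331]
ee_rot: [[0.837, -0.547, -0.002], [-0.547, -0.837, 0.0], [-0.002, 0.001, -1.0]]
wrist_force: [0.1, -0.5, 0.6]
gripper_width: 1.005
gripper_force: 0.0
```

View pics/s1c.png

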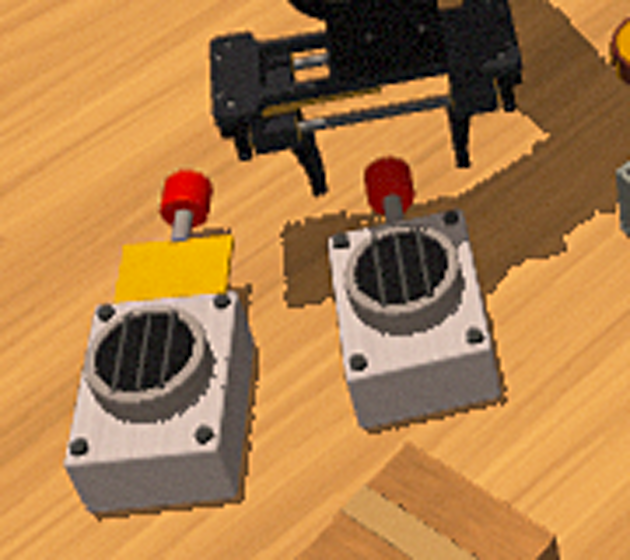

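```bash
python3 - <<'E'
from h import *
s=load('scene');q=r.sense();print(q['tcp_pos'],q['time_s'])
t=q['tcp_pos'];y=q['ee_rot'][:,1]
for e in(-.05,0,.05):print((w2p(s,t+e*y-np.array([0,0,.008]))-[100,190])*3.5)
print((w2p(s,[.4524,-.2094,.045])-[100,190])*3.5)
for n in('scene','top'):
  c=r.capture(n);h=cv2.cvtColor(c['pixels'],cv2.COLOR_RGB2HSV);m=((h[...,0]<5)|(h[...,0]>175))&(h[...,1]>200)&(h[...,2]>80)
  k=cv2.connectedComponentsWithStats(m.astype(np.uint8));print(n,[(np.round(a,1).tolist(),int(b[4])) for a,b in zip(k[3][1:],k[2][1:]) if b[4]>15])
E
```

```text
[ 0.45144002 -0.20755914  0.03283111] 2.65
[467.58872417 187.49698636]
[395.19286484 201.46290563]
[321.79472107 215.62217607]
[389.43093145 183.94282702]
scene [([318.6, 136.3], 43), ([319.0, 147.6], 307), ([287.0, 150.6], 43), ([287.7, 162.1], 321), ([210.8, 242.1], 141), ([152.8, 245.7], 154)]
top [([414.6, 263.6], 59), ([274.1, 276.5], 17)]
```

```bash
python3 - <<'E'
from h import *
cap('scene','s2.png');a=load('scene')['pixels'][:,:,::-1]
cv2.imwrite('pics/s2c.png',cv2.resize(a[200:270,140:260],None,fx=6,fy=6,interpolation=cv2.INTER_CUBIC))
E
```

```text
(no output)
```

View pics/s2c.png

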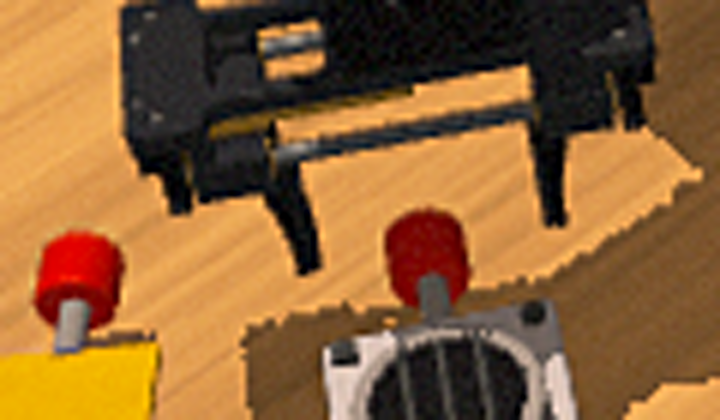

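```bash
python3 - <<'E'
from h import *
s=load('scene');a0=cv2.imread('pics/scene0.png');
y=np.array([-.3287,-.9444,0])
for z in(.189,.209):
  for e in(-.05,.05):print(z,w2p(s,np.array([.2052,.5897,z])+e*y))
cv2.imwrite('pics/s0c.png',cv2.resize(a0[0:60,300:400],None,fx=6,fy=6,interpolation=cv2.INTER_CUBIC))
E
```

```text
0.189 [360.87410934  36.20850701]
0.189 [334.64131673  43.12750685]
0.209 [361.19848712  30.35143176]
0.209 [334.74473504  37.20916041]
```

View pics/s0c.png

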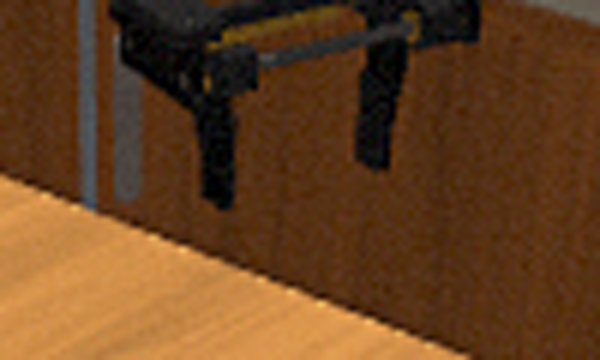

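```bash
python3 -m jog '1 0 0 -8 0; 1 0 0 -5 0; 1 0 0 0 0'; python3 - <<'E'
from h import *
c=cap('top','x.png');cap('scene','y.png');a=c['pixels'][:,:,::-1];b=load('scene')['pixels'][:,:,::-1]
q=r.sense();print(q['tcp_pos'],q['wrist_force'])
t=q['tcp_pos']
for z in(.02,.1,.15):print(z,(w2p(c,[t[0],t[1],z])-[330,190])*5)
A=cv2.resize(a[190:290,330:490],None,fx=5,fy=5,interpolation=cv2.INTER_CUBIC)[:,:400]
B=cv2.resize(b[200:300,170:250],None,fx=5,fy=5,interpolation=cv2.INTER_CUBIC)
print([(w2p(load('scene'),t+e*q['ee_rot'][:,1]-[0,0,.008])-[170,200])*5+[400,0] for e in(-.05,.05)])
cv2.imwrite('pics/g.png',np.hstack([A,B]))
E
```

```text
time_s: 3.18
tcp_pos: [0.452, -0.2076, 0.021]
ee_rot: [[0.837, -0.547, -0.001], [-0.547, -0.837, 0.0], [-0.001, 0.0, -1.0]]
wrist_force: [0.6, -0.2, 0.0]
gripper_width: 1.0
gripper_force: 0.0
[ 0.45239387 -0.20772505  0.02138117] [-0.13947394 -0.56589675  0.76547072]
0.02 [249.17051959 223.51133452]
0.1 [268.22087011 212.76254018]
0.15 [281.37045828 205.34313766]
[array([721.90669043, 234.65805171]), array([515.00561832, 275.01777761])]
```

View pics/g.png

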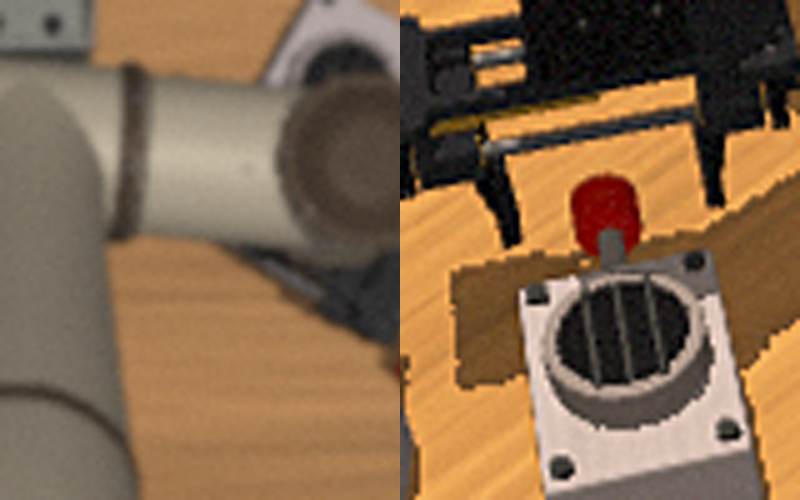

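The fingertips at (512,245) and (715,205) straddle the knob at (607,210), though they appear about 6 px higher than predicted. There's no contact, so I'll close and read the opening.

```bash
python3 -m jog '0 0 0 0 0; 0 0 0 0 0; 0 0 0 0 0; 0 0 0 0 0; 0 0 0 0 0'
```

```text
time_s: 3.9
tcp_pos: [0.4523, -0.2077, 0.0214]
ee_rot: [[0.837, -0.547, 0.0], [-0.547, -0.837, -0.0], [0.0, 0.0, -1.0]]
wrist_force: [0.7, -0.5, 0.4]
gripper_width: 0.516
gripper_force: 0.0
```

```bash
python3 -m jog '0 0 0 0 0; 0 0 0 0 0; 0 0 0 0 0; 0 0 0 0 0; 0 0 0 0 0'
```

```text
time_s: 4.53
tcp_pos: [0.4493, -0.2101, 0.0212]
ee_rot: [[0.838, -0.546, -0.006], [-0.546, -0.838, -0.003], [-0.004, 0.006, -1.0]]
wrist_force: [-5.0, -12.9, 2.0]
gripper_width: 0.35
gripper_force: 30.0
```

```bash
python3 -m jog '0 -2 -3 0 0; 0 -11 7 0 0; 0 -11 7 0 0; 0 -11 7 0 0; 0 -11 7 0 0'; python3 -m jog '0 -1 1 0 0; 0 0 0 0 0'
```

```text
time_s: 5.15
tcp_pos: [0.4076, -0.1836, 0.0216]
ee_rot: [[0.838, -0.545, 0.005], [-0.545, -0.838, -0.003], [0.005, -0.0, -1.0]]
wrist_force: [8.0, -37.2, -24.8]
gripper_width: 0.351
gripper_force: 29.1
time_s: 5.4
tcp_pos: [0.4072, -0.1838, 0.0218]
ee_rot: [[0.838, -0.546, 0.005], [-0.546, -0.838, -0.003], [0.006, 0.0, -1.0]]
wrist_force: [2.3, -17.3, -7.7]
gripper_width: 0.348
gripper_force: 29.4
```

```bash
python3 -m jog '0.8 0 0 0 0; 0.8 0 0 0 0; 0.8 0 0 0 0; 0.8 0 0 0 0; 0.8 0 0 0 0'; python3 -m jog '0.8 0 0 30 0; 0.8 0 0 50 0; 0.8 -10 -40 20 -3; 0.8 -15 -40 0 -3; 0.8 -15 -40 0 -3'; python3 - <<'E'
from h import *
c=r.capture('scene');h=cv2.cvtColor(c['pixels'],cv2.COLOR_RGB2HSV);m=((h[...,0]<5)|(h[...,0]>175))&(h[...,1]>200)&(h[...,2]>80)
k=cv2.connectedComponentsWithStats(m.astype(np.uint8));print([(np.round(a,1).tolist(),int(b[4])) for a,b in zip(k[3][1:],k[2][1:]) if b[4]>15])
d=np.array([.84,-.545]);p=np.array([.5346,-.2626])
for e in(.1,.15):print(w2p(c,[*(p-e*d),.05]))
E
```

```text
time_s: 6.02
tcp_pos: [0.4054, -0.1815, 0.0214]
ee_rot: [[0.837, -0.547, 0.0], [-0.547, -0.837, 0.0], [0.0, -0.0, -1.0]]
wrist_force: [0.4, 0.7, -0.8]
gripper_width: 0.773
gripper_force: 0.0
time_s: 6.65
tcp_pos: [0.3651, -0.3027, 0.1219]
ee_rot: [[0.74, -0.672, 0.001], [-0.672, -0.74, -0.0], [0.001, -0.001, -1.0]]
wrist_force: [0.4, 0.4, 0.0]
gripper_width: 0.801
gripper_force: 0.0
[([318.5, 136.4], 40), ([319.0, 147.7], 303), ([287.0, 150.5], 44), ([287.7, 162.0], 324), ([208.0, 227.2], 141), ([152.7, 245.8], 148)]
[210.88654396 240.45758833]
[208.72335801 225.77855272]
```

```bash
python3 -m jog '0.8 -6 -8 -45 0; 0.8 0 0 -45 0; 0.8 0 0 -9 0; 0 0 0 0 0; 0 0 0 0 0';python3 -m jog '0 0 0 0 0; 0 0 0 0 0; 0 0 0 0 0; 0 0 0 0 0; 0 0 0 0 0'
```

```text
time_s: 7.32
tcp_pos: [0.3609, -0.3102, 0.0239]
ee_rot: [[0.742, -0.671, 0.003], [-0.671, -0.742, -0.002], [0.003, -0.001, -1.0]]
wrist_force: [0.3, 0.5, -0.7]
gripper_width: 0.654
gripper_force: 0.0
time_s: 7.95
tcp_pos: [0.3583, -0.3112, 0.023]
ee_rot: [[0.742, -0.67, -0.002], [-0.67, -0.742, -0.002], [-0.0, 0.003, -1.0]]
wrist_force: [-4.1, -7.8, 3.0]
gripper_width: 0.338
gripper_force: 29.7
```

```bash
python3 -m jog '0 8 -8 0 0; 0 8 -7 0 0; 0 8 -7 0 0; 0 8 -7 0 0; 0 6 -5 0 0';python3 -m jog '0 0 0 0 0; 0 0 0 0 0'
```

```text
time_s: 8.57
tcp_pos: [0.396, -0.3443, 0.0228]
ee_rot: [[0.741, -0.671, -0.004], [-0.671, -0.741, 0.001], [-0.003, 0.002, -1.0]]
wrist_force: [-8.0, 7.3, 16.0]
gripper_width: 0.338
gripper_force: 31.1
time_s: 8.82
tcp_pos: [0.396, -0.3441, 0.0229]
ee_rot: [[0.741, -0.671, -0.003], [-0.671, -0.741, 0.0], [-0.002, 0.002, -1.0]]
wrist_force: [-5.6, -0.8, 6.1]
gripper_width: 0.342
gripper_force: 30.1
```

```bash
python3 -m jog '0.8 0 0 0 0; 0.8 0 0 0 0; 0.8 0 0 0 0; 0.8 0 0 0 0; 0.8 0 0 0 0'; python3 -m jog '0.8 0 0 40 0; 0.8 0 0 50 0; 0.8 0 30 40 10; 0.8 0 50 0 10; 0.8 0 50 0 10'
cat >> h.py <<'E'
def gold(c,lo=60):
    h=cv2.cvtColor(c['pixels'],cv2.COLOR_RGB2HSV)
    m=(h[...,0]>18)&(h[...,0]<30)&(h[...,1]>170)&(h[...,2]>90)
    m=cv2.morphologyEx(m.astype(np.uint8),cv2.MORPH_CLOSE,np.ones((3,3)))
    k=cv2.connectedComponentsWithStats(m)
    return [(np.round(a,1).tolist(),b.tolist()) for a,b in zip(k[3][1:],k[2][1:]) if b[4]>lo]
def heads(c): # gold hub+disc blob: fit by bbox centre/centroid seen at ~z .03
    return [(np.round(p2w(c,*a,.03)[:2],4).tolist(),b[4]) for a,b in gold(c)]
def red(c):
    h=cv2.cvtColor(c['pixels'],cv2.COLOR_RGB2HSV);m=((h[...,0]<5)|(h[...,0]>175))&(h[...,1]>200)&(h[...,2]>80)
    k=cv2.connectedComponentsWithStats(m.astype(np.uint8));return [(np.round(a,1).tolist(),int(b[4])) for a,b in zip(k[3][1:],k[2][1:]) if b[4]>15]
E
python3 - <<'E'
from h import *
print('scene0',heads(load('scene')));print('top0',heads(dict(load('top'),pixels=cv2.imread('pics/top0.png')[:,:,::-1])))
c=r.capture('scene');print('s',heads(c),red(c));c=r.capture('top');print('t',heads(c))
d=np.array([.745,-.667]);p=np.array([.4705,-.4087])
c=r.capture('scene')
for e in(.1,.15):print(w2p(c,[*(p-e*d),.05]))
E
```

```text
time_s: 9.45
tcp_pos: [0.3974, -0.3436, 0.0222]
ee_rot: [[0.741, -0.671, 0.0], [-0.671, -0.741, 0.0], [-0.0, -0.0, -1.0]]
wrist_force: [1.0, -0.8, 0.4]
gripper_width: 0.772
gripper_force: 0.0
time_s: 10.07
tcp_pos: [0.3975, -0.2125, 0.1529]
ee_rot: [[0.978, -0.207, 0.002], [-0.207, -0.978, -0.0], [0.002, -0.0, -1.0]]
wrist_force: [1.1, 0.3, 0.9]
gripper_width: 0.806
gripper_force: 0.0
scene0 [([0.5608, 0.3771], 252), ([0.4792, 0.2825], 264), ([0.4816, 0.1514], 281), ([0.4755, 0.0246], 310), ([0.391, -0.3452], 524), ([0.372, -0.6636], 78)]
top0 [([0.5479, 0.3845], 128), ([0.4733, 0.1542], 86), ([0.4673, 0.2874], 137), ([0.406, -0.3542], 353)]
s [([0.5605, 0.3781], 246), ([0.4789, 0.2828], 268), ([0.1253, -0.098], 70), ([0.4842, 0.1514], 285), ([0.4753, 0.0249], 316), ([0.4481, -0.2087], 455), ([0.372, -0.6636], 78)] [([318.4, 136.4], 39), ([319.0, 147.6], 303), ([286.9, 150.5], 45), ([287.6, 162.0], 327), ([208.1, 227.3], 134), ([150.3, 262.0], 165)]
t [([0.5492, 0.3832], 127), ([0.4749, 0.1574], 105), ([0.4643, 0.287], 138)]
[149.8341153  261.03148649]
[152.78418964 244.75734215]
```

```bash
python3 -m jog '0.8 14 50 0 5; 0.8 14 50 0 5; 0.8 14 50 0 0; 0.8 13 50 0 0; 0.8 13 44 0 0'; python3 -m jog '0.8 0 0 -50 0; 0.8 0 0 -45 0; 0.8 0 0 -10 0; 0.8 0 0 0 0'
```

```text
time_s: 10.85
tcp_pos: [0.4662, 0.0313, 0.1524]
ee_rot: [[0.999, -0.04, 0.0], [-0.04, -0.999, -0.0], [0.0, 0.0, -1.0]]
wrist_force: [-0.7, -0.5, -0.1]
gripper_width: 0.8
gripper_force: 0.0
time_s: 11.35
tcp_pos: [0.4661, 0.0298, 0.0475]
ee_rot: [[0.999, -0.039, -0.0], [-0.039, -0.999, -0.001], [-0.0, 0.001, -1.0]]
wrist_force: [0.4, 0.0, 0.0]
gripper_width: 0.802
gripper_force: 0.0
```

```bash
python3 -m jog '0.8 0 0 -6 0; 0.8 0 0 -4 0; 0.8 0 0 0 0'; python3 - <<'E'
from h import *
cap('scene','y2.png');b=load('scene')['pixels'][:,:,::-1]
cv2.imwrite('pics/g2.png',cv2.resize(b[160:230,240:340],None,fx=6,fy=6,interpolation=cv2.INTER_CUBIC))
E
```

```text
time_s: 11.72
tcp_pos: [0.4655, 0.0303, 0.0377]
ee_rot: [[0.999, -0.038, 0.001], [-0.038, -0.999, 0.0], [0.001, -0.0, -1.0]]
wrist_force: [-0.2, 0.4, 0.0]
gripper_width: 0.804
gripper_force: 0.0
```

View pics/g2.png

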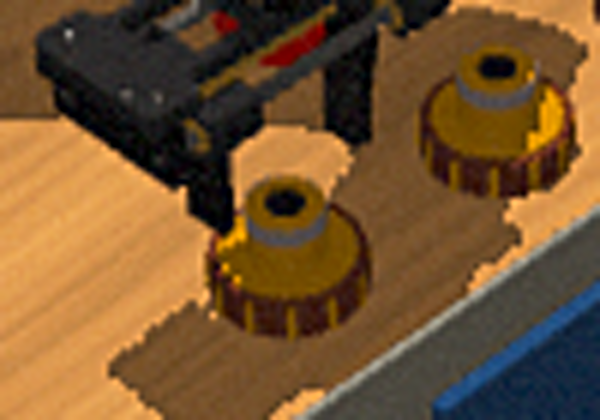

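The fingers straddle the hub (tips at (228,230) and (358,140), hub top at (285,200)). I'll go down gently and watch the force.

```bash
python3 -m jog '0.8 0 0 -3 0; 0.8 0 0 -3 0; 0.8 0 0 -2 0; 0.8 0 0 0 0'; python3 -m jog '0.3 0 0 0 0; 0.3 0 0 0 0; 0.3 0 0 0 0; 0.3 0 0 0 0; 0.3 0 0 0 0'
```

```text
time_s: 12.28
tcp_pos: [0.4652, 0.0302, 0.0291]
ee_rot: [[0.999, -0.038, -0.001], [-0.038, -0.999, -0.0], [-0.001, 0.0, -1.0]]
wrist_force: [-0.4, 0.5, -0.3]
gripper_width: 0.799
gripper_force: 0.0
time_s: 12.9
tcp_pos: [0.4653, 0.0303, 0.0294]
ee_rot: [[0.999, -0.038, 0.0], [-0.038, -0.999, 0.0], [0.0, -0.0, -1.0]]
wrist_force: [0.4, -0.8, 0.3]
gripper_width: 0.342
gripper_force: 0.0
```

```bash
python3 -m jog '0.3 0 0 0 0;0.3 0 0 0 0'; python3 - <<'E'
from h import *
c=cap('scene','y3.png');b=c['pixels'][:,:,::-1];d=cap('top','x3.png')['pixels'][:,:,::-1]
q=r.sense();print(q['gripper_width'],q['gripper_force'],q['tcp_pos'])
A=cv2.resize(b[150:220,250:320],None,fx=6,fy=6,interpolation=cv2.INTER_CUBIC)
B=cv2.resize(d[200:270,270:340],None,fx=5,fy=6,interpolation=cv2.INTER_CUBIC)
cv2.imwrite('pics/g3.png',np.hstack([A,B]))
E
```

```text
time_s: 13.15
tcp_pos: [0.4653, 0.0303, 0.0293]
ee_rot: [[0.999, -0.038, -0.0], [-0.038, -0.999, 0.0], [-0.0, -0.0, -1.0]]
wrist_force: [0.2, -0.4, -1.3]
gripper_width: 0.303
gripper_force: 0.0
0.3026103382499597 0.0 [0.4653047  0.03028714 0.02933021]
```

View pics/g3.png

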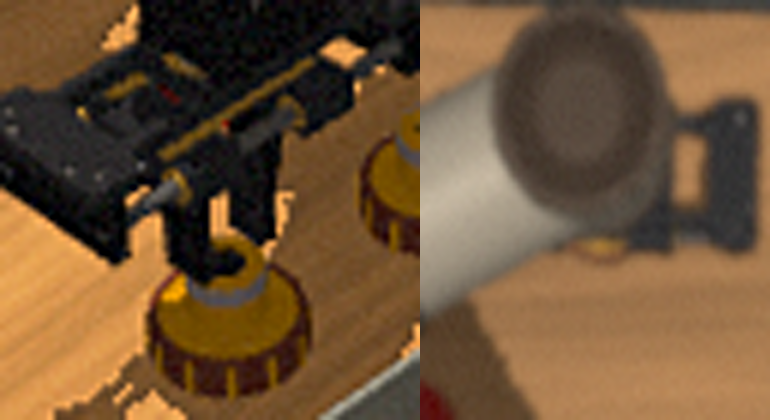

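The picture shows the fingers closed above the hub: the tips sit about 20–25 mm higher than the tool data implies. I'll open, go lower and watch the force.

```bash
python3 -m jog '0.8 0 0 3 0; 0.8 0 0 0 0;0.8 0 0 0 0;0.8 0 0 0 0;0.8 0 0 0 0'; python3 -m jog '0.8 0 0 -6 0; 0.8 0 0 -6 0;0.8 0 0 -6 0;0.8 0 0 -3 0;0.8 0 0 0 0'
```

```text
time_s: 13.88
tcp_pos: [0.4653, 0.0303, 0.0323]
ee_rot: [[0.999, -0.038, -0.0], [-0.038, -0.999, -0.0], [-0.0, 0.0, -1.0]]
wrist_force: [-0.3, -0.5, 0.2]
gripper_width: 0.759
gripper_force: 0.0
time_s: 14.5
tcp_pos: [0.4651, 0.0302, 0.011]
ee_rot: [[0.999, -0.038, -0.001], [-0.038, -0.999, -0.0], [-0.001, 0.0, -1.0]]
wrist_force: [0.9, 0.3, 0.7]
gripper_width: 0.798
gripper_force: 0.0
```

```bash
python3 -m jog '0.8 0 0 -2 0; 0.8 0 0 -2 0;0.8 0 0 0 0'; python3 -m jog '0.25 0 0 0 0; 0.25 0 0 0 0; 0.25 0 0 0 0; 0.25 0 0 0 0; 0.25 0 0 0 0'
```

```text
time_s: 14.88
tcp_pos: [0.4652, 0.0303, 0.0072]
ee_rot: [[0.999, -0.038, -0.0], [-0.038, -0.999, -0.0], [-0.0, 0.0, -1.0]]
wrist_force: [0.4, 1.2, -0.2]
gripper_width: 0.799
gripper_force: 0.0
time_s: 15.5
tcp_pos: [0.4654, 0.0304, 0.0074]
ee_rot: [[0.999, -0.038, 0.0], [-0.038, -0.999, 0.0], [0.0, -0.0, -1.0]]
wrist_force: [0.4, 0.9, -0.4]
gripper_width: 0.403
gripper_force: 30.0
```

```bash
python3 -m jog '0 0 0 10 0; 0 0 0 20 0; 0 0 0 30 0; 0 0 0 35 0; 0 0 0 0 0'; python3 - <<'E'
from h import *
c=load('top');c['pixels']=None
A=lambda u,v:(180+u/4-.375,130+v/4-.375)
for u in[(266,156),(645,166),(260,249),(642,260),(454,208)]:print(p2w(c,*A(*u),.005))
s=r.capture('scene');print(heads(s));cv2.imwrite('/tmp/s.png',s['pixels'][:,:,::-1])
for k in(-.135,-.045,.045,.135):print(k,w2p(s,[.634+.042*k,.073+k,.005]))
E
```

```text
time_s: 16.12
tcp_pos: [0.4671, 0.031, 0.105]
ee_rot: [[0.999, -0.038, 0.006], [-0.038, -0.999, 0.002], [0.006, -0.003, -1.0]]
wrist_force: [0.0, 0.2, -3.7]
gripper_width: 0.407
gripper_force: 30.0
[0.6844341  0.23162383 0.005     ]
[ 0.67001336 -0.0879679   0.005     ]
[0.60465085 0.23567741 0.005     ]
[ 0.589567   -0.08325212  0.005     ]
[0.63673692 0.07331082 0.005     ]
[([0.5615, 0.3777], 246), ([0.4775, 0.2822], 254), ([0.398, 0.1035], 240), ([0.4831, 0.151], 257), ([0.4477, -0.2091], 465), ([0.372, -0.6636], 78)]
-0.135 [308.1117583  256.03953414]
-0.045 [333.73186892 236.31012046]
0.045 [357.54873122 217.96934373]
0.135 [379.7462531  200.87558101]
```

```bash
python3 -m jog '0 40 -23 0 0; 0 40 -23 0 0; 0 40 -23 0 0; 0 40 -23 0 0; 0 2 0 0 0'; python3 -m jog '0 0 0 -35 0; 0 0 0 -30 0; 0 0 0 -17 0; 0 0 0 -5 0; 0 0 0 0 0'
```

```text
time_s: 16.8
tcp_pos: [0.628, -0.0634, 0.0989]
ee_rot: [[0.999, -0.041, -0.004], [-0.041, -0.999, -0.0], [-0.004, 0.0, -1.0]]
wrist_force: [-1.5, 0.2, -4.2]
gripper_width: 0.407
gripper_force: 30.0
time_s: 17.42
tcp_pos: [0.6276, -0.0616, 0.0157]
ee_rot: [[0.999, -0.038, 0.001], [-0.038, -0.999, -0.0], [0.001, 0.0, -1.0]]
wrist_force: [0.6, 0.8, -2.9]
gripper_width: 0.403
gripper_force: 30.0
```

```bash
python3 -m jog '0 0 0 -3 0; 0 0 0 0 0; 0.6 0 0 0 0; 0.6 0 0 0 0; 0.6 0 0 0 0'; python3 -m jog '0.6 0 0 0 0; 0.6 0 0 20 0; 0.6 0 0 30 0; 0.6 0 0 40 0; 0.6 0 0 0 0'; python3 - <<'E'
from h import *
s=r.capture('scene');print(heads(s))
E
```

```text
time_s: 18.05
tcp_pos: [0.6279, -0.0617, 0.013]
ee_rot: [[0.999, -0.038, 0.001], [-0.038, -0.999, -0.0], [0.001, -0.0, -1.0]]
wrist_force: [0.0, 0.8, 0.5]
gripper_width: 0.58
gripper_force: 0.0
time_s: 18.68
tcp_pos: [0.6301, -0.0616, 0.1065]
ee_rot: [[0.999, -0.037, 0.009], [-0.037, -0.999, 0.0], [0.008, -0.001, -1.0]]
wrist_force: [-0.4, -0.0, -0.4]
gripper_width: 0.598
gripper_force: 0.0
[([0.561, 0.3779], 252), ([0.479, 0.2836], 264), ([0.4477, -0.2091], 466), ([0.6266, -0.0696], 220), ([0.372, -0.6636], 78)]
```

```bash
python3 -m jog '0.8 -31 44 5 0; 0.8 -31 44 5 0; 0.8 -31 44 0 0; 0.8 -32 45 0 0; 0.8 -32 45 0 0'; python3 - <<'E'
from h import *
s=cap('scene','y4.png');print(heads(s));t=cap('top','x4.png');print(heads(t))
b=s['pixels'][:,:,::-1];d=t['pixels'][:,:,::-1]
A=cv2.resize(b[120:270,260:420],None,fx=2.4,fy=2.4,interpolation=cv2.INTER_CUBIC)
B=cv2.resize(d[140:290,180:340],None,fx=2.4,fy=2.4,interpolation=cv2.INTER_CUBIC)
cv2.imwrite('pics/g4.png',np.hstack([A,B]))
E
```

```text
time_s: 19.35
tcp_pos: [0.4685, 0.1611, 0.1113]
ee_rot: [[0.999, -0.038, -0.002], [-0.038, -0.999, -0.001], [-0.002, 0.001, -1.0]]
wrist_force: [0.6, 0.8, -0.5]
gripper_width: 0.797
gripper_force: 0.0
[([0.5612, 0.3775], 252), ([0.479, 0.2817], 252), ([0.4846, 0.1501], 264), ([0.4474, -0.2089], 466), ([0.626, -0.0685], 230), ([0.372, -0.6636], 78)]
[([0.6224, -0.0604], 148), ([0.5446, 0.385], 102), ([0.463, -0.2189], 340)]
```

View pics/g4.png

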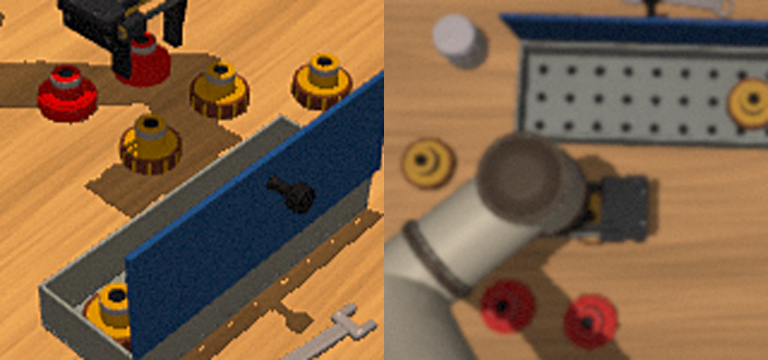

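The first head sits flat in its slot (left half, (118,310)), and the rest have not moved.

```bash
python3 -m jog '0.8 4 -1 -50 0; 0.8 0 0 -30 0; 0.8 0 0 -15 0; 0.8 0 0 -8 0; 0.8 0 0 0 0'; python3 -m jog '0 0 0 0 0; 0 0 0 0 0; 0 0 0 0 0; 0 0 0 0 0; 0 0 0 0 0'
```

```text
time_s: 20.08
tcp_pos: [0.474, 0.1587, 0.0087]
ee_rot: [[0.999, -0.039, -0.001], [-0.039, -0.999, -0.001], [-0.001, 0.001, -1.0]]
wrist_force: [0.1, -0.1, 0.7]
gripper_width: 0.799
gripper_force: 0.0
time_s: 20.7
tcp_pos: [0.4746, 0.1596, 0.0096]
ee_rot: [[0.999, -0.038, 0.001], [-0.038, -0.999, 0.0], [0.001, -0.0, -1.0]]
wrist_force: [-0.5, -0.0, 1.8]
gripper_width: 0.403
gripper_force: 30.0
```

```bash
python3 -m jog '0 0 0 10 0; 0 0 0 30 0; 0 0 0 30 0; 0 0 0 25 0; 0 0 0 0 0'; python3 -m jog '0 31 -26 0 0; 0 31 -26 0 0; 0 31 -26 0 0; 0 31 -26 0 0; 0 31 -26 0 0'
```

```text
time_s: 21.32
tcp_pos: [0.4751, 0.1599, 0.106]
ee_rot: [[0.999, -0.038, 0.003], [-0.038, -0.999, 0.003], [0.003, -0.003, -1.0]]
wrist_force: [0.3, 0.1, -3.8]
gripper_width: 0.402
gripper_force: 30.0
time_s: 21.95
tcp_pos: [0.6286, 0.0282, 0.1017]
ee_rot: [[0.999, -0.039, -0.005], [-0.039, -0.999, -0.0], [-0.005, 0.001, -1.0]]
wrist_force: [1.6, 0.9, -3.1]
gripper_width: 0.404
gripper_force: 30.0
```

```bash
python3 -m jog '0 1 0 -35 0; 0 0 0 -30 0; 0 0 0 -17 0; 0 0 0 -5 0; 0 0 0 0 0'; python3 -m jog '0 0 0 0 0'
```

```text
time_s: 22.58
tcp_pos: [0.6307, 0.0295, 0.0176]
ee_rot: [[0.999, -0.038, 0.001], [-0.038, -0.999, -0.0], [0.001, 0.0, -1.0]]
wrist_force: [0.2, -0.7, -4.2]
gripper_width: 0.404
gripper_force: 30.0
time_s: 22.7
tcp_pos: [0.6313, 0.0297, 0.0187]
ee_rot: [[0.999, -0.038, 0.003], [-0.038, -0.999, 0.001], [0.003, -0.001, -1.0]]
wrist_force: [0.2, -0.1, -3.2]
gripper_width: 0.402
gripper_force: 30.0
```

```bash
python3 -m jog '0 0 0 -3 0; 0 0 0 -1 0; 0.6 0 0 0 0; 0.6 0 0 0 0; 0.6 0 0 0 0'; python3 -m jog '0.6 0 0 0 0; 0.6 0 0 20 0; 0.6 0 0 30 0; 0.6 0 0 40 0; 0.6 -20 30 0 0';  python3 -m jog '0.8 -35 50 0 0; 0.8 -35 50 0 0; 0.8 -35 50 0 0; 0.8 -35 50 0 0; 0.8 0 25 0 0'; python3 - <<'E'
from h import *
s=cap('scene','y5.png');print(heads(s));t=cap('top','x5.png');print(heads(t))
E
```

```text
time_s: 23.32
tcp_pos: [0.6307, 0.0293, 0.0136]
ee_rot: [[0.999, -0.038, 0.001], [-0.038, -0.999, 0.0], [0.001, -0.0, -1.0]]
wrist_force: [-0.1, 0.1, -1.0]
gripper_width: 0.582
gripper_force: 0.0
time_s: 23.95
tcp_pos: [0.6137, 0.059, 0.1071]
ee_rot: [[0.999, -0.04, 0.008], [-0.04, -0.999, 0.002], [0.008, -0.002, -1.0]]
wrist_force: [-0.5, 0.9, -0.1]
gripper_width: 0.601
gripper_force: 0.0
time_s: 24.58
tcp_pos: [0.4684, 0.2864, 0.1038]
ee_rot: [[0.999, -0.034, 0.0], [-0.034, -0.999, 0.0], [0.0, -0.0, -1.0]]
wrist_force: [0.1, 0.0, -0.3]
gripper_width: 0.801
gripper_force: 0.0
[([0.5612, 0.3781], 246), ([0.4792, 0.2825], 241), ([0.4477, -0.2091], 465), ([0.6259, -0.0677], 238), ([0.3717, -0.6639], 77)]
[([0.6243, 0.0292], 128), ([0.6227, -0.0623], 143), ([0.4627, -0.2189], 341)]
```

```bash
python3 -m jog '0.8 0 5 -45 0; 0.8 0 0 -30 0; 0.8 0 0 -13 0; 0.8 0 0 -7 0; 0.8 0 0 0 0'; python3 -m jog '0 0 0 0 0; 0 0 0 0 0; 0 0 0 0 0; 0 0 0 0 0; 0 0 0 0 0'
```

```text
time_s: 25.3
tcp_pos: [0.4709, 0.2892, 0.0087]
ee_rot: [[0.999, -0.039, 0.001], [-0.039, -0.999, 0.0], [0.001, -0.0, -1.0]]
wrist_force: [-0.2, 0.5, 1.1]
gripper_width: 0.799
gripper_force: 0.0
time_s: 25.92
tcp_pos: [0.4707, 0.2899, 0.0086]
ee_rot: [[0.999, -0.038, 0.001], [-0.038, -0.999, 0.001], [0.001, -0.001, -1.0]]
wrist_force: [-0.4, 1.6, 0.0]
gripper_width: 0.401
gripper_force: 30.0
```

```bash
python3 -m jog '0 0 0 10 0; 0 0 0 30 0; 0 0 0 30 0; 0 0 0 27 0; 0 0 0 0 0'; python3 -m jog '0 33 -34 0 0; 0 33 -34 0 0; 0 33 -34 0 0; 0 33 -34 0 0; 0 33 -34 0 0'
```

```text
time_s: 26.55
tcp_pos: [0.4711, 0.29, 0.1073]
ee_rot: [[0.999, -0.038, 0.003], [-0.038, -0.999, 0.003], [0.003, -0.003, -1.0]]
wrist_force: [-0.3, 0.7, -3.5]
gripper_width: 0.403
gripper_force: 30.0
time_s: 27.18
tcp_pos: [0.6347, 0.1177, 0.1027]
ee_rot: [[0.999, -0.039, -0.004], [-0.039, -0.999, -0.001], [-0.004, 0.001, -1.0]]
wrist_force: [0.6, -0.4, -4.2]
gripper_width: 0.404
gripper_force: 30.0
```

```bash
python3 -m jog '0 -1 1 -35 0; 0 0 0 -30 0; 0 0 0 -17 0; 0 0 0 -5 0; 0 0 0 0 0'; python3 -m jog '0 0 0 0 0'
```

```text
time_s: 27.8
tcp_pos: [0.6346, 0.1206, 0.0185]
ee_rot: [[0.999, -0.038, 0.0], [-0.038, -0.999, -0.0], [0.0, 0.0, -1.0]]
wrist_force: [0.7, 0.0, -2.4]
gripper_width: 0.404
gripper_force: 30.0
time_s: 27.92
tcp_pos: [0.6352, 0.1208, 0.0197]
ee_rot: [[0.999, -0.038, 0.002], [-0.038, -0.999, 0.001], [0.002, -0.001, -1.0]]
wrist_force: [0.3, 0.3, -2.8]
gripper_width: 0.405
gripper_force: 30.0
```

```bash
python3 -m jog '0 0 0 -3 0; 0 0 0 -2 0; 0.6 0 0 0 0; 0.6 0 0 0 0; 0.6 0 0 0 0'; python3 -m jog '0.6 0 0 0 0; 0.6 0 0 20 0; 0.6 0 0 30 0; 0.6 0 0 40 0; 0.6 -5 30 0 0';  python3 -m jog '0.8 -15 47 0 0; 0.8 -15 47 0 0; 0.8 -15 47 0 0; 0.8 -15 47 0 0; 0.8 -15 47 0 0'; python3 - <<'E'
from h import *
s=cap('scene','y6.png');print(heads(s));t=cap('top','x6.png');print(heads(t))
E
```

```text
time_s: 28.55
tcp_pos: [0.6348, 0.1204, 0.0139]
ee_rot: [[0.999, -0.038, 0.001], [-0.038, -0.999, 0.0], [0.001, -0.0, -1.0]]
wrist_force: [-0.2, -0.5, 0.2]
gripper_width: 0.581
gripper_force: 0.0
time_s: 29.18
tcp_pos: [0.6321, 0.15, 0.1078]
ee_rot: [[0.999, -0.04, 0.008], [-0.04, -0.999, 0.003], [0.008, -0.003, -1.0]]
wrist_force: [-0.3, 0.2, -0.2]
gripper_width: 0.601
gripper_force: 0.0
time_s: 29.8
tcp_pos: [0.5537, 0.3868, 0.1035]
ee_rot: [[0.999, -0.038, 0.0], [-0.038, -0.999, 0.0], [0.0, -0.0, -1.0]]
wrist_force: [-0.3, -0.2, -0.6]
gripper_width: 0.802
gripper_force: 0.0
[([0.5623, 0.3759], 228), ([0.4477, -0.2091], 467), ([0.6257, -0.0679], 239), ([0.372, -0.6636], 78)]
[([0.6317, 0.1184], 101), ([0.6227, 0.0325], 115), ([0.6251, -0.0591], 130), ([0.4627, -0.2189], 342)]
```

```bash
python3 -m jog '0.8 -1 0 -45 0; 0.8 0 0 -30 0; 0.8 0 0 -13 0; 0.8 0 0 -7 0; 0.8 0 0 0 0'; python3 -m jog '0 0 0 0 0; 0 0 0 0 0; 0 0 0 0 0; 0 0 0 0 0; 0 0 0 0 0'
```

```text
time_s: 30.52
tcp_pos: [0.5539, 0.3854, 0.0089]
ee_rot: [[0.999, -0.038, 0.001], [-0.038, -0.999, 0.001], [0.001, -0.001, -1.0]]
wrist_force: [-0.9, 0.2, 0.3]
gripper_width: 0.798
gripper_force: 0.0
time_s: 31.15
tcp_pos: [0.5536, 0.3857, 0.0086]
ee_rot: [[0.999, -0.038, 0.001], [-0.038, -0.999, 0.001], [0.001, -0.001, -1.0]]
wrist_force: [0.3, 0.7, 0.3]
gripper_width: 0.398
gripper_force: 30.0
```

```bash
python3 -m jog '0 0 0 10 0; 0 0 0 30 0; 0 0 0 30 0; 0 0 0 27 0; 0 0 0 0 0'; python3 -m jog '0 10 -40 0 0; 0 15 -40 0 0; 0 20 -40 0 0; 0 20 -35 0 0; 0 20 -20 0 0'
```

```text
time_s: 31.78
tcp_pos: [0.5543, 0.3861, 0.1077]
ee_rot: [[0.999, -0.038, 0.003], [-0.038, -0.999, 0.003], [0.003, -0.004, -1.0]]
wrist_force: [0.5, -0.1, -3.3]
gripper_width: 0.403
gripper_force: 30.0
time_s: 32.4
tcp_pos: [0.6372, 0.2077, 0.1029]
ee_rot: [[0.999, -0.04, -0.005], [-0.04, -0.999, -0.002], [-0.005, 0.002, -1.0]]
wrist_force: [-0.3, 0.8, -4.0]
gripper_width: 0.396
gripper_force: 30.0
```

```bash
python3 -m jog '0 0 0 -35 0; 0 0 0 -30 0; 0 0 0 -17 0; 0 0 0 -5 0; 0 0 0 0 0'; python3 -m jog '0 0 0 0 0'
```

```text
time_s: 33.02
tcp_pos: [0.6386, 0.2106, 0.0186]
ee_rot: [[0.999, -0.038, 0.001], [-0.038, -0.999, 0.0], [0.001, -0.0, -1.0]]
wrist_force: [0.7, -0.3, -3.5]
gripper_width: 0.406
gripper_force: 30.0
time_s: 33.15
tcp_pos: [0.6392, 0.2109, 0.0198]
ee_rot: [[0.999, -0.038, 0.002], [-0.038, -0.999, 0.001], [0.002, -0.001, -1.0]]
wrist_force: [-0.1, 0.6, -4.0]
gripper_width: 0.4
gripper_force: 30.0
```

```bash
python3 -m jog '0 0 0 -3 0; 0 0 0 -2 0; 0.6 0 0 0 0; 0.6 0 0 0 0; 0.6 0 0 0 0'; python3 -m jog '0.6 0 0 0 0; 0.6 0 0 20 0; 0.6 0 0 30 0; 0.6 -5 0 50 0; 0 -10 0 50 0';  python3 - <<'E'
from h import *
s=cap('scene','y7.png');t=cap('top','x7.png');print(heads(t),heads(s))
e=np.array([.044,.999,0])
for th in(75,80,85,90,95,100):
  a=np.radians(th);o=[]
  for k in(-.185,.185):
    h=np.array([.701,.074,.0605])+k*e
    for off in(0,.008):
      o.append(np.round(w2p(s,h+.13*np.array([-np.cos(a),0,np.sin(a)])+off*np.array([np.sin(a),0,np.cos(a)])),1).tolist())
  print(th,o)
b=s['pixels'][:,:,::-1];d=t['pixels'][:,:,::-1]
A=cv2.resize(b[110:290,260:440],None,fx=3.2,fy=3.2,interpolation=cv2.INTER_CUBIC)
cv2.imwrite('pics/g7.png',A)
E
```

```text
time_s: 33.78
tcp_pos: [0.6389, 0.2105, 0.014]
ee_rot: [[0.999, -0.038, 0.001], [-0.038, -0.999, 0.0], [0.001, -0.001, -1.0]]
wrist_force: [0.8, -0.3, 0.2]
gripper_width: 0.588
gripper_force: 0.0
time_s: 34.4
tcp_pos: [0.6232, 0.2101, 0.1645]
ee_rot: [[0.999, -0.038, -0.0], [-0.038, -0.999, -0.0], [-0.0, 0.0, -1.0]]
wrist_force: [0.4, 0.8, 0.3]
gripper_width: 0.548
gripper_force: 0.0
[([0.6286, 0.1184], 143), ([0.6247, 0.0315], 122), ([0.6217, -0.061], 116), ([0.4627, -0.2189], 340)] [([0.4477, -0.2091], 467), ([0.6257, -0.0683], 247), ([0.372, -0.6636], 78)]
75 [[301.2, 220.1], [303.9, 221.1], [410.0, 142.9], [412.7, 143.5]]
80 [[305.1, 221.8], [307.9, 223.1], [413.9, 143.9], [416.7, 144.8]]
85 [[309.1, 223.9], [311.9, 225.5], [417.9, 145.3], [420.7, 146.4]]
90 [[313.2, 226.4], [316.1, 228.3], [421.9, 147.0], [424.7, 148.3]]
95 [[317.3, 229.2], [320.2, 231.4], [425.8, 149.1], [428.6, 150.6]]
100 [[321.4, 232.4], [324.4, 234.8], [429.8, 151.4], [432.5, 153.3]]
```

View pics/g7.png

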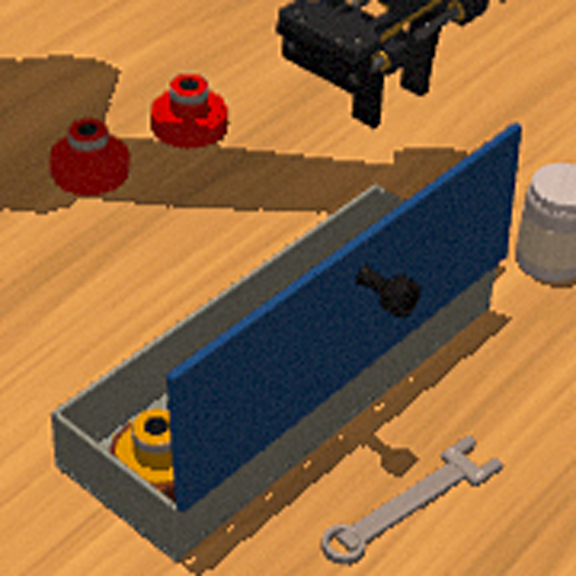

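```bash
python3 -m jog '0 0 0 45 0; 0 0 0 45 0; 0 40 -10 0 0; 0 40 -10 0 0; 0 40 0 0 0'; python3 -m jog '0 12 0 0 0; 0 0 0 -30 0; 0 0 0 0 0'; python3 - <<'E'
from h import *
s=load('scene')
for z in(.155,.175,.185,.195):print(z,w2p(s,[.6232,.2101,z]))
t=cap('top','x8.png');print(heads(t),heads(r.capture('scene')))
E
```

```text
time_s: 35.12
tcp_pos: [0.7444, 0.1895, 0.2535]
ee_rot: [[0.999, -0.039, 0.0], [-0.039, -0.999, 0.0], [0.0, -0.0, -1.0]]
wrist_force: [0.5, 0.2, 0.8]
gripper_width: 0.014
gripper_force: 0.0
time_s: 35.5
tcp_pos: [0.7539, 0.1898, 0.2192]
ee_rot: [[0.999, -0.038, -0.007], [-0.038, -0.999, -0.002], [-0.007, 0.003, -1.0]]
wrist_force: [0.5, -0.0, -0.1]
gripper_width: 0.003
gripper_force: 0.0
0.155 [379.71339473 153.52784749]
0.175 [380.3571311  147.07212708]
0.185 [380.68448403 143.78926315]
0.195 [381.01557699 140.46889217]
[([0.6317, 0.1201], 126), ([0.6257, 0.0302], 150), ([0.6214, -0.0584], 129), ([0.4623, -0.2189], 337)] [([0.4474, -0.2089], 466), ([0.6257, -0.0679], 236), ([0.372, -0.6636], 78)]
```

```bash
python3 -m jog '0 -2 -55 0 0; 0 -2 -55 0 0; 0 -2 -55 0 0; 0 -2 -50 0 0; 0 0 -25 0 0'; python3 - <<'E'
from h import *
t=cap('top','x9.png');print(heads(t),heads(r.capture('scene')))
d=t['pixels'][:,:,::-1];cv2.imwrite('pics/g9.png',cv2.resize(d[120:220,180:380],None,fx=4,fy=4,interpolation=cv2.INTER_CUBIC))
E
```

```text
time_s: 36.22
tcp_pos: [0.7476, -0.0525, 0.2259]
ee_rot: [[0.999, -0.04, 0.004], [-0.04, -0.999, -0.0], [0.004, 0.0, -1.0]]
wrist_force: [-0.2, 0.7, 0.4]
gripper_width: 0.004
gripper_force: 0.0
[([0.6237, 0.0295], 98), ([0.6197, -0.0616], 135), ([0.4627, -0.2186], 338)] [([0.4477, -0.2091], 465), ([0.6257, -0.0683], 231), ([0.372, -0.6636], 78)]
```

View pics/g9.png

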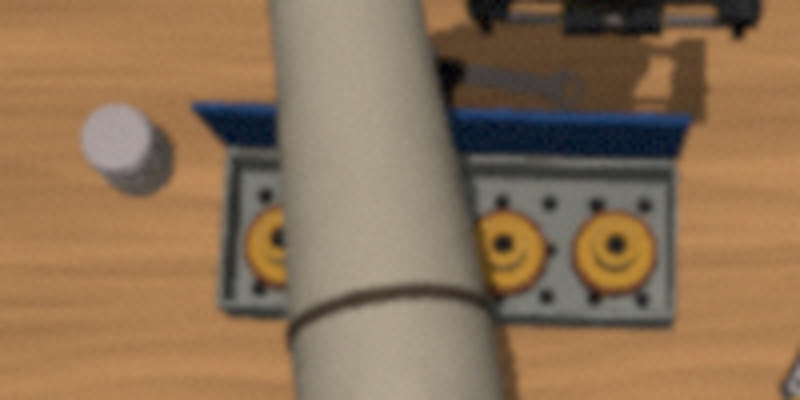

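The fourth head is in its slot at (275,245), and two more heads show at (505,250) and (615,250). Now I'll bring the closed fingertips down behind the lid.

```bash
python3 -m jog '0 0 0 -35 0; 0 0 0 -30 0; 0 0 0 -11 0; 0 0 0 0 0; 0 0 0 0 0'; python3 -m jog '0 -10 0 0 0; 0 -10 0 0 0; 0 -7 0 0 0; 0 -6 0 0 0; 0 -6 0 0 0'
```

```text
time_s: 36.95
tcp_pos: [0.7485, -0.0493, 0.1494]
ee_rot: [[0.999, -0.037, 0.003], [-0.037, -0.999, -0.0], [0.003, -0.0, -1.0]]
wrist_force: [0.3, 0.4, 0.2]
gripper_width: 0.006
gripper_force: 0.0
time_s: 37.58
tcp_pos: [0.7089, -0.0497, 0.1477]
ee_rot: [[0.999, -0.038, 0.003], [-0.038, -0.999, 0.0], [0.003, -0.0, -1.0]]
wrist_force: [3.6, -0.2, -0.6]
gripper_width: 0.004
gripper_force: 1.3
```

```bash
python3 -m jog '0 -5 0 0 0; 0 -5 0 0 0; 0 -5 0 0 0; 0 -5 -1 0 0; 0 -5 -1 0 0'; python3 -m jog '0 -6 -1 0 0; 0 -6 -2 0 0; 0 -5 -2 0 0; 0 -5 -2 0 0; 0 -5 -2 0 0'
```

```text
time_s: 38.2
tcp_pos: [0.6831, -0.0517, 0.1475]
ee_rot: [[0.999, -0.038, 0.0], [-0.038, -0.999, 0.0], [0.0, -0.0, -1.0]]
wrist_force: [3.0, 1.1, 0.7]
gripper_width: 0.007
gripper_force: 1.1
time_s: 38.83
tcp_pos: [0.6559, -0.061, 0.1474]
ee_rot: [[0.999, -0.038, -0.0], [-0.038, -0.999, -0.0], [-0.0, 0.0, -1.0]]
wrist_force: [2.4, 0.8, -1.1]
gripper_width: 0.004
gripper_force: 0.8
```

```bash
python3 -m jog '0 -5 -3 0 0; 0 -5 -3 0 0; 0 -5 -3 0 0; 0 -5 -3 0 0; 0 -4 -4 0 0'; python3 -m jog '0 -4 -4 0 0; 0 -4 -4 0 0; 0 -4 -4 0 0; 0 -4 -5 0 0; 0 -3 -5 0 0'
```

```text
time_s: 39.45
tcp_pos: [0.6316, -0.077, 0.1474]
ee_rot: [[0.999, -0.038, -0.001], [-0.038, -0.999, -0.0], [-0.001, 0.0, -1.0]]
wrist_force: [0.3, 1.1, 1.5]
gripper_width: 0.007
gripper_force: 0.5
time_s: 40.08
tcp_pos: [0.6125, -0.0992, 0.1469]
ee_rot: [[0.999, -0.038, -0.001], [-0.038, -0.999, -0.0], [-0.001, 0.0, -1.0]]
wrist_force: [0.0, -0.8, 0.6]
gripper_width: 0.003
gripper_force: 0.0
```

I put the dz values in the dy column, so the fingers slid along the lid instead of lowering; the forces stayed small. I'll lift, come back over the lid's face and carry on with the right columns.

```bash
python3 -m jog '0 0 0 15 0; 0 0 0 15 0; 0 20 25 0 0; 0 20 25 0 0; 0 0 0 0 0'; python3 -m jog '0 0 0 -12 0; 0 0 0 -10 0; 0 0 0 -8 0; 0 0 0 -6 0; 0 0 0 -5 0'; python3 - <<'E'
from h import *
s=cap('scene','y10.png')
b=s['pixels'][:,:,::-1];cv2.imwrite('pics/g10.png',cv2.resize(b[110:290,260:440],None,fx=3.2,fy=3.2,interpolation=cv2.INTER_CUBIC))
# lid front-left corner for each angle
e=np.array([.044,.999,0])
for th in range(20,70,5):
  a=np.radians(th);o=[]
  for k in(-.185,.185):
    h=np.array([.701,.074,.0605])+k*e
    o.append(np.round(w2p(s,h+.13*np.array([-np.cos(a),0,np.sin(a)])),1).tolist())
  print(th,o)
h=cv2.cvtColor(s['pixels'],cv2.COLOR_RGB2HSV);m=(h[...,0]>100)&(h[...,0]<120)&(h[...,1]>150);m[:, 450:]=0
ys,xs=np.nonzero(m);i=np.argsort(xs)[:6];j=np.argsort(-xs)[:6];print(xs[i],ys[i],xs[j],ys[j])
E
```

```text
time_s: 40.7
tcp_pos: [0.6548, -0.047, 0.1782]
ee_rot: [[0.999, -0.036, 0.002], [-0.036, -0.999, 0.0], [0.002, -0.0, -1.0]]
wrist_force: [-0.1, -0.6, -0.1]
gripper_width: 0.007
gripper_force: 0.0
time_s: 41.32
tcp_pos: [0.6533, -0.0489, 0.136]
ee_rot: [[0.999, -0.038, -0.0], [-0.038, -0.999, -0.0], [-0.0, 0.0, -1.0]]
wrist_force: [0.1, 0.4, 0.2]
gripper_width: 0.002
gripper_force: 0.0
20 [[274.1, 226.7], [378.3, 154.5]]
25 [[275.1, 224.4], [380.0, 152.0]]
30 [[276.4, 222.3], [381.9, 149.8]]
35 [[278.1, 220.6], [384.1, 147.8]]
40 [[280.0, 219.3], [386.6, 146.0]]
45 [[282.3, 218.2], [389.3, 144.6]]
50 [[284.8, 217.5], [392.3, 143.4]]
55 [[287.6, 217.3], [395.5, 142.6]]
60 [[290.7, 217.3], [398.8, 142.2]]
65 [[294.0, 217.8], [402.4, 142.1]]
[124 224 279 281 283 287] [318 271 200 201 203 205] [417 416 416 416 415 415] [188 189 187 188 188 189]
```

```bash
python3 -m jog '0 -4 0 -4 0; 0 -4 0 -4 0; 0 -4 0 -4 0; 0 -4 0 -4 0; 0 -4 0 -4 0'; python3 -m jog '0 -4 0 -4 0; 0 -4 0 -4 0; 0 -4 0 -4 0; 0 -4 0 -4 0; 0 -3 0 -4 0'
```

```text
time_s: 42.0
tcp_pos: [0.6329, -0.0486, 0.1161]
ee_rot: [[0.999, -0.038, -0.0], [-0.038, -0.999, 0.0], [-0.0, -0.0, -1.0]]
wrist_force: [-0.4, -0.1, 1.8]
gripper_width: 0.001
gripper_force: 0.8
time_s: 42.62
tcp_pos: [0.6141, -0.0488, 0.096]
ee_rot: [[0.999, -0.038, 0.0], [-0.038, -0.999, -0.0], [0.0, 0.0, -1.0]]
wrist_force: [0.9, 0.5, 1.0]
gripper_width: 0.001
gripper_force: 0.6
```

Contact is light and the lid is following the fingers. I'll continue downwards, slowly.

```bash
python3 -m jog '0 -3 0 -4 0; 0 -3 0 -4 0; 0 -2 0 -4 0; 0 -2 0 -4 0; 0 -2 0 -4 0'; python3 -m jog '0 -1 0 -3 0; 0 -1 0 -3 0; 0 -1 0 -3 0; 0 -1 0 -3 0; 0 -1 0 -3 0'
```

```text
time_s: 43.25
tcp_pos: [0.6021, -0.0487, 0.076]
ee_rot: [[0.999, -0.038, -0.0], [-0.038, -0.999, -0.0], [-0.0, 0.0, -1.0]]
wrist_force: [1.0, -1.0, 1.0]
gripper_width: 0.009
gripper_force: 0.5
time_s: 43.88
tcp_pos: [0.5975, -0.0487, 0.0612]
ee_rot: [[0.999, -0.038, 0.0], [-0.038, -0.999, 0.0], [0.0, -0.0, -1.0]]
wrist_force: [0.6, 0.2, 0.5]
gripper_width: 0.006
gripper_force: 0.4
```

```bash
python3 -m jog '0 -1 0 -2 0; 0 0 0 -2 0; 0 0 0 -2 0; 0 0 0 -2 0; 0 0 0 -1 0'
```

```text
time_s: 44.5
tcp_pos: [0.596, -0.0488, 0.0521]
ee_rot: [[0.999, -0.038, -0.001], [-0.038, -0.999, -0.0], [-0.001, 0.0, -1.0]]
wrist_force: [-1.2, -0.2, 0.4]
gripper_width: 0.003
gripper_force: 0.4
```

```bash
python3 -m jog '0 0 0 -2 0; 0 0 0 -1 0; 0 0 0 -1 0; 0 0 0 -1 0; 0 0 0 0 0'; python3 -m jog '0 0 0 -1 0; 0 0 0 -1 0; 0 0 0 0 0'
```

```text
time_s: 45.12
tcp_pos: [0.5965, -0.0487, 0.0473]
ee_rot: [[0.999, -0.038, 0.0], [-0.038, -0.999, 0.0], [0.0, -0.0, -1.0]]
wrist_force: [0.7, 0.7, 0.4]
gripper_width: 0.006
gripper_force: 0.0
time_s: 45.5
tcp_pos: [0.5964, -0.0487, 0.0453]
ee_rot: [[0.999, -0.038, 0.0], [-0.038, -0.999, 0.0], [0.0, -0.0, -1.0]]
wrist_force: [0.3, -0.2, 0.0]
gripper_width: 0.004
gripper_force: 0.0
```

```bash
python3 -m jog '0 0 0 -1 0; 0 0 0 -1 0; 0 0 0 0 0'; python3 -m jog '0 0 0 -1 0; 0 0 0 -1 0; 0 0 0 0 0'; python3 -m jog '0 0 0 -1 0; 0 0 0 -1 0; 0 0 0 0 0'
```

```text
time_s: 45.88
tcp_pos: [0.5963, -0.0487, 0.0438]
ee_rot: [[0.999, -0.038, 0.0], [-0.038, -0.999, -0.0], [0.0, 0.0, -1.0]]
wrist_force: [-2.2, -0.3, 3.8]
gripper_width: 0.006
gripper_force: 2.0
time_s: 46.25
tcp_pos: [0.5964, -0.0487, 0.0436]
ee_rot: [[0.999, -0.037, 0.001], [-0.037, -0.999, -0.0], [0.001, 0.0, -1.0]]
wrist_force: [-5.4, 1.2, 13.0]
gripper_width: 0.007
gripper_force: 6.5
time_s: 46.62
tcp_pos: [0.5964, -0.0487, 0.0435]
ee_rot: [[0.999, -0.037, 0.001], [-0.037, -0.999, -0.001], [0.001, 0.001, -1.0]]
wrist_force: [-8.5, 2.5, 21.7]
gripper_width: 0.002
gripper_force: 11.0
```

Firm stop with the force rising, so the lid is on the rim. I'll retreat upwards and take a last look.

```bash
python3 -m jog '0 0 0 3 0; 0 0 0 4 0; 0 0 0 40 0; 0 0 0 60 0; 0 0 0 60 0'; python3 -m jog '0 -50 -20 0 0; 0 -50 -20 0 0; 0 -30 -20 0 0; 0 0 0 0 0'; python3 - <<'E'
from h import *
s=cap('scene','y11.png')
b=s['pixels'][:,:,::-1];cv2.imwrite('pics/g11.png',b[100:350,100:470].repeat(2,0).repeat(2,1))
e=np.array([.044,.999,0]);print(red(s))
for k in(-.185,.185):
  for d in(0,.13):print(((w2p(s,np.array([.701-d,.074,.0685])+k*e))-[100,100])*2)
E
```

```text
time_s: 47.25
tcp_pos: [0.5962, -0.0488, 0.2072]
ee_rot: [[0.999, -0.038, -0.001], [-0.038, -0.999, -0.0], [-0.001, 0.0, -1.0]]
wrist_force: [0.7, 0.3, 0.3]
gripper_width: 0.006
gripper_force: 0.0
time_s: 47.75
tcp_pos: [0.4646, -0.1096, 0.2065]
ee_rot: [[0.999, -0.04, 0.0], [-0.04, -0.999, 0.0], [0.0, -0.0, -1.0]]
wrist_force: [0.8, -0.7, 0.1]
gripper_width: 0.01
gripper_force: 0.0
[([318.7, 136.5], 43), ([318.8, 147.5], 303), ([287.1, 150.5], 44), ([287.7, 162.1], 324), ([208.2, 227.3], 137), ([150.3, 262.1], 164)]
[427.78869268 329.60030727]
[345.5710821  271.74132215]
[630.66946512 170.16473853]
[549.94471216 128.03011637]
```

View pics/g11.png

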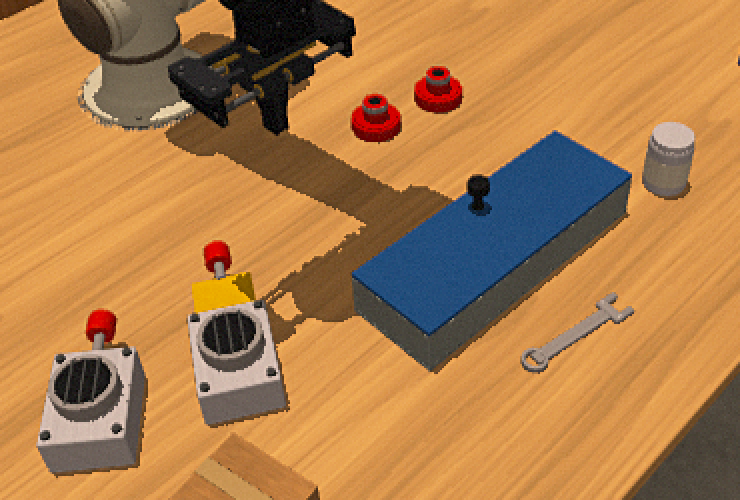

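The lid is flat shut: its corners at about (353,277), (430,333) and (630,177) lie close to the positions predicted for a closed lid. The gates are swapped, and the carton, can and wrench look undisturbed.

```bash
python3 -c "from station import r; print(r.finish_job())"
```

```text
the job is handed in; nothing more can be done
None
```

The job is done and handed in at about 48 s of simulated time: the gates are swapped in the order asked, all four heads are flat in the box hub up, the lid is fully shut, and the carton, can and wrench were left alone.

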